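Assemble a snap-together cabinet foot in its jig

TASK

Put the cabinet foot together in the wooden jig: seat the grey square base in the jig's pocket with its stud up, drop the black rubber ring flat over the stud, then set the white cap on the stud and press it straight down until it clicks; the push goes slack at the click, so keep pressing until it is all hard down in the jig and lean on it for about a second more. Then, gripping the cap alone, lift the finished foot straight up out of the jig, a hand's breadth above the bench, and finish while holding it there by the cap, whole and upright. Leave the hinge carton and the tape measure where they are.

Things in the scene. Friction and masses are not known exactly. Their poses are not given: they have to be found in the camera images.
- jig: wooden jig fixed to the bench: ply board 150 x 170 x 9 mm (x by y) with a darker 116 x 116 x 10 mm block on it; through the block, centred and square to it, a pocket 62.4 x 62.4 mm, 10 mm deep. Origin: underside of the board, under the pocket's centre, z up; pocket floor at 9 mm, block top at 19 mm.
- pocket (a point): centre of the pocket's floor, 9 mm above the bench; axes as the jig's
- foot_base: grey plastic base, 110 g, stud up: flange 60 x 60 x 12 mm, lower edge bevelled; it fits the pocket at any quarter turn. On it a round shoulder 30 mm across up to z = 20 mm, then the stud, 14 (x) by 20 mm (y), tapered above z = 35 to its top at 41.5 mm. Pick it up by the stud's flats, which face +y and -y, fingertips above z = 22 mm. Origin: centre of the underside, z up the stud.
- latches (a point): on the stud's axis, 29.2 mm above the base's underside, level with the widest part of two springy snap latches. They stick out of the stud's +x and -x sides to 15.2 mm from the axis and reach from 26 to 35 mm above the underside. Axes as the base's.
- rubber_ring: black rubber ring lying flat, 46 mm outside, hole 34 mm, 12 mm thick, same both ways up, 30 g. It goes over the stud and lies on the base's flange round the shoulder, its underside 12 mm above the base's underside. Origin: centre of the underside, z up.
- snap_cap: white plastic cap, an upturned cup 44 mm across and 22 mm high, hollow side down, 40 g; inner lip at the rim (hole 26.4 mm, 3 mm thick). Any yaw fits. Origin: centre of its rim (underside), z up. Set on the stud it rests on the latches, origin about 32 mm above the base's. Fully home it lies on the ring, origin 24 mm above the base's, held with up to 1 mm of play.
- cap_top (a point): centre of the cap's top, 21 mm above its rim. Push needed: rises to about 12 N (10 to 15) as the latches bend, falls to almost nothing at the click (the latches may then draw the base up against the cap by a few mm), with 3 to 6 mm of stroke still to go, then rises hard on the ring. Pulling the cap off takes several times the foot's weight.
- hinge_carton: brown and red cardboard carton, 110 x 60 x 50 mm, a bystander behind the jig; origin: centre of its underside
- tape_measure: yellow and black tape measure, 90 x 73 x 38 mm, a bystander behind the jig; origin: centre of its underside
There are look-alikes about, which are no part of the job. Of the things shaped like the foot_base, the grey one is meant. Several things look just like the snap_cap: the one meant starts nearest to the robot's base.

How it is judged:
On the way, in this order (a step that is already met when the one before it is completed fails the run):
1. the base sits flat in the jig's pocket, stud up (z of foot_base in the frame of pocket below 0.0025 m and horizontal distance between foot_base and pocket below 0.004 m and angle between foot_base's own z axis and vertical below 0.06 rad), for 0.2 s.
2. the ring lies flat on the seated base, round the stud (z of foot_base in the frame of pocket below 0.0025 m and horizontal distance between foot_base and pocket below 0.004 m and z of rubber_ring in the frame of foot_base between 0.009 and 0.0145 m and horizontal distance between rubber_ring and foot_base below 0.004 m), for 0.2 s.
3. the cap is snapped home on the ring and the base is still being pressed into the jig with at least 6 N, for half a second (z of foot_base in the frame of pocket below 0.0025 m and horizontal distance between foot_base and pocket below 0.004 m and z of snap_cap in the frame of foot_base below 0.026 m and horizontal distance between snap_cap and foot_base below 0.004 m and contact force between foot_base and jig above 6 N), for 0.5 s.
At the end, for the whole second after the job is handed in: Held still by the cap alone: base more than 60 mm above the bench, within 0.25 rad of upright, off the jig; cap underside 21 to 27 mm and ring underside 9 to 15.5 mm above the base's underside, both centred within 6 mm; fingers over 2 N on the cap, not on base or ring (height (world z) of foot_base above 0.06 m and angle between foot_base's own z axis and vertical below 0.25 rad and z of snap_cap in the frame of foot_base between 0.021 and 0.027 m and horizontal distance between each of snap_cap, rubber_ring and foot_base below 0.006 m and z of rubber_ring in the frame of foot_base between 0.009 and 0.0155 m and contact force between the fingers and snap_cap above 2 N and contact force between the fingers and foot_base below 0.5 N and contact force between the fingers and rubber_ring below 0.5 N and contact force between foot_base and jig below 0.1 N and linear speed of foot_base below 0.05 m/s); the arm keeps its last pose, push and grip.
It fails at once if the hinge carton is pushed more than 15 mm (distance of hinge_carton from where it was at the start of the episode above 0.015 m).
It fails at once if the tape measure is pushed more than 15 mm (distance of tape_measure from where it was at the start of the episode above 0.015 m).
It also fails if it takes over 72 s, if anything falls off the work surface, if the arm or the gripper's body presses on something with over 40 N, if the wrist force passes 120 N, or if a joint passes its speed limit or range.

ROBOT

A 6-joint arm with a two-finger parallel gripper is mounted at the origin on a cart in front of the work surface, level with it; the furniture and walls round the work are solid. World frame = base frame: x ahead of the robot, y to its left, z up, the work surface at z = 0. Lengths are in m, angles in rad, forces in N, time in s.
With the tool pointing down it reaches from about 0.3 to 0.875 m from the base axis. Payload 6.4 kg.
Tool frame: the origin (TCP) lies between the finger pads; the fingertips stand ctrl.tip_extent ahead of it and the grasp point (between the pads) is the TCP (ctrl.tip_extent is the distance from the TCP to the fingertips, in m); z points along the fingers, y is the line along which they close (so a half turn about z gives the same grasp; the last joint's range is limited). The gripper opens to 85 mm and grips with 20 to 120 N. Pads are 22 mm wide; open, the fingers measure 114 mm over their backs; the gripper's body (76 mm by 85 mm) begins 54 mm behind the grasp point. The pads swing forward as they close: fully open they stand 13 mm farther back than shut.
Start: joints at [-1.339, 0.181, 1.607, -0, 1.354, -0.206], TCP at [0.244, -0.521, 0.25] pointing down, gripper open.
Joint ranges: [-2.99, 2.99], [-0.89, 2.07], [0.3, 2.58], [-1.14, 4.28], [0, 2.63], [-3.12, 3.12]. Speed limits (rad/s): [2.57, 2.57, 3.01, 3.14, 3.14, 3.14].

INTERFACE

Orientations are given as a unit quaternion [w, x, y, z].
In Python, from bench import ctrl gives the robot as it stands.
- The arm moves only by the tool send_rows, never from a script. Its arguments are lists of equal length, an entry for each row: "dr": the turn, a rotation vector about the tool's x, y, z in units of 6 degrees (1.0 is 6 degrees), a list of three; "xyz": the shift along the tool's x, y, z in cm, a list of three; "jaw": the opening in per cent of the stroke, from 0 (shut) to 100 (fully open). In form: {"dr": [[wx, wy, wz], ...], "xyz": [[dx, dy, dz], ...], "jaw": [jaw, ...]}. A call has exactly 8 rows; each row is the pose to reach, as a shift and turn from the pose commanded when the call began, along the tool's axes at that moment; what a row does not reach only later rows make up. A row lasts 1/8 s, in which the tool goes at most 62.5 mm and 10.7 degrees, less where a joint would pass 70% of its speed; a pose out of reach is approached as far as the arm can. A call with a gripper value outside its range is refused whole. The fingers move at their own pace and stop on an object; the grip force is fixed at half the most. Time passes only in rows, so rows that repeat a pose let the fingers close, or fill a call up. It gives the time, the measured TCP pose, the force, the opening and the grip force at its end, in the units of the state.
- ctrl.get_obs(): the state, without advancing time (a new reading comes with each control period).
- ctrl.camera(name): name is "scene" or "top" or "wrist"; returns the picture (400x640x3 uint8, red, green, blue); there is no depth.
- ctrl.calibration(name): a dict with "camera_matrix" (3x3 intrinsics, pixels), "world_from_camera" (4x4, takes a point from camera to world coordinates). Camera axes: x right, y up, looking along -z (the intrinsics and any distortion apply to the point x, -y, -z); pixel columns grow to the right and rows downward; lengths in m; the calibration is good to about 2 mm. A picture is of the moment at which its call begins: read the wrist's pose just before it. calibration takes no time and is no camera call; for the wrist camera it gives the pose at the moment of the call.
- ctrl.hand_in(): hands the job in; it is judged then, once.
The state is a dict: "time_s": time; "q": joint angles; "dq": joint speeds; "joint_efforts": joint torques, N m; "eef_pos": TCP position; "eef_rot": TCP orientation; "wrist_force": force on the tool from outside, world axes, zero at the start; "torque": the same for the moment, N m; "opening": opening from 0.0 (shut) to 1.0 (fully open); "grasp_force": force on a finger pad.
Only numpy, scipy, OpenCV 4.12 (cv2) and the standard library are available. Lean on these libraries where they do the work, as an engineer would, in place of code of your own. Each camera call takes 0.05 s, during which the arm holds its last target. There are 200 camera calls.

## Working session

There is one attempt and no reset: what is moved stays moved. The work goes in short steps, Python scripts to look and compute and a tool call to move; the robot and the scene stay as the last step left them, time stands still between calls to the robot, and variables do not carry over. Pictures are saved under pics/ and viewed, at most 10 in all, crops included, and the job is handed in when it is done.

Besides the shell and the picture viewer there is one more tool, called in YAML: its name, and indented under it one key for each argument. send_rows: Moves the arm, as the interface text tells. Its arguments: {"type":"object","properties":{"dr":{"type":"array","items":{"type":"array","items":{"type":"number"}}},"xyz":{"type":"array","items":{"type":"array","items":{"type":"number"}}},"jaw":{"type":"array","items":{"type":"number"}}},"required":["dr","xyz","jaw"]}

```bash
ls; mkdir -p pics; python3 - <<'E'
from bench import ctrl
import cv2,numpy as np
print(ctrl.get_obs(), ctrl.tip_extent)
for n in ["scene","top"]:
    im=ctrl.camera(n); cv2.imwrite(f"pics/{n}0.png",im[:,:,::-1])
    c=ctrl.calibration(n); np.set_printoptions(precision=4,suppress=True); print(n,c)
E
```

```text
pics
{'time_s': 0.0, 'q': array([-1.33931560e+00,  1.81523644e-01,  1.60799045e+00, -9.84891160e-06,
        1.35381035e+00, -2.06308752e-01]), 'dq': array([-0.00139807, -0.00042681, -0.00202748, -0.00074858,  0.00090758,
       -0.00095167]), 'joint_efforts': array([ 2.99924468e-04, -4.44884419e+01, -3.51329863e+01, -3.15370989e-04,
        9.17756668e-03,  2.58589660e-05]), 'eef_pos': array([ 0.24365277, -0.52025719,  0.2494024 ]), 'eef_rot': array([-8.65764168e-04,  9.76137457e-01,  2.17151826e-01, -1.57055139e-05]), 'wrist_force': array([0.3481473 , 0.6597011 , 0.57647309]), 'torque': array([0.02093638, 0.00149884, 0.01972201]), 'grasp_force': 0.0, 'opening': 1.001841663442542} 0.019
scene {'camera_matrix': array([[500.8726,   0.    , 312.6827],
       [  0.    , 500.8726, 207.0321],
       [  0.    ,   0.    ,   1.    ]]), 'world_from_camera': array([[-0.8249,  0.3703, -0.4272,  0.0435],
       [-0.5653, -0.5422,  0.6216,  0.7042],
       [-0.0015,  0.7542,  0.6566,  0.7677],
       [ 0.    ,  0.    ,  0.    ,  1.    ]])}
top {'camera_matrix': array([[368.8196,   0.    , 321.9128],
       [  0.    , 368.8196, 199.0361],
       [  0.    ,   0.    ,   1.    ]]), 'world_from_camera': array([[-0.0166,  0.9974, -0.0707,  0.4744],
       [-0.9992, -0.014 ,  0.0362,  0.0493],
       [ 0.0351,  0.0712,  0.9968,  0.9149],
       [ 0.    ,  0.    ,  0.    ,  1.    ]])}
```

View pics/scene0.png

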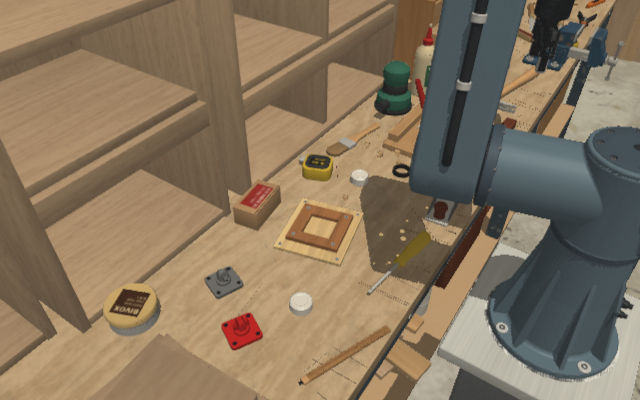

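View pics/top0.png

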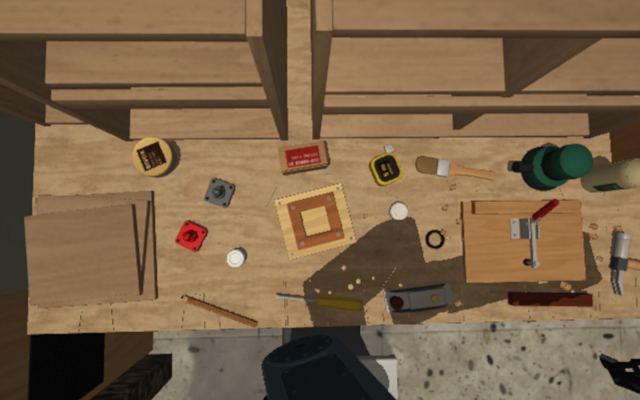

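The scene view shows the grey base at (224,281), the red look-alike at (242,331), caps at (301,303) and (359,178), the ring at (402,170) and the jig pocket at (321,227). In the top view the grey base is at (220,192), red at (191,236), caps at (235,258) and (399,211), the ring at (435,239) and the pocket at (315,220).

Things that could be mistaken:
- **Base:** grey (220,192) or red (191,236). I choose grey.
- **Cap:** (235,258) or (399,211). I choose whichever is nearer the robot's base, worked out below. The white thing at (389,148) is probably too small to be a cap.

```bash
cat > h.py <<'E'
from bench import ctrl
import cv2,numpy as np
from scipy.spatial.transform import Rotation as R
np.set_printoptions(precision=4,suppress=True)
def cal(n):
    c=ctrl.calibration(n); return c["camera_matrix"],c["world_from_camera"]
def ray(c,p):
    K,T=c; d=np.array([(p[0]-K[0,2])/K[0,0],-(p[1]-K[1,2])/K[1,1],-1]); d=T[:3,:3]@d
    return T[:3,3],d/np.linalg.norm(d)
def onz(c,p,z):
    o,d=ray(c,p); return o+d*(z-o[2])/d[2]
def tri(cps):
    A=np.zeros((3,3));b=np.zeros(3)
    for c,p in cps:
        o,d=ray(c,p);M=np.eye(3)-np.outer(d,d);A+=M;b+=M@o
    x=np.linalg.solve(A,b)
    res=[np.linalg.norm((np.eye(3)-np.outer(d,d))@(x-o)) for o,d in (ray(c,p) for c,p in cps)]
    return x,max(res)
def proj(c,X):
    K,T=c; X=np.atleast_2d(X); P=(X-T[:3,3])@T[:3,:3]
    return np.c_[K[0,0]*P[:,0]/-P[:,2]+K[0,2], K[1,1]*P[:,1]/P[:,2]+K[1,2]]
def tool(target,yaw=None):
    "shift (cm, tool axes) to world target, dr z units for tool y axis at world yaw"
    o=ctrl.get_obs(); q=o["eef_rot"]; r=R.from_quat([q[1],q[2],q[3],q[0]])
    s=r.inv().apply(np.array(target)-o["eef_pos"])*100
    y=r.apply([0,1,0]); a=np.degrees(np.arctan2(y[1],y[0]))
    print("pos",o["eef_pos"],"shift cm",s,"tool-y yaw deg",a,"zaxis",r.apply([0,0,1]),"q6",o["q"][5])
    if yaw is not None:
        d=-(yaw-a); print("dr z deg options",[(round(x,1),round(x/6,2)) for x in ((d+90)%180-90,)])
def snap(n,name,box=None,k=1):
    c=cal(n); im=ctrl.camera(n)[:,:,::-1].copy()
    cv2.imwrite(f"pics/{name}_full.png",im); np.savez(f"pics/{name}.npz",K=c[0],T=c[1])
    if box: im=im[box[1]:box[3],box[0]:box[2]]
    cv2.imwrite(f"pics/{name}.png",cv2.resize(im,None,fx=k,fy=k,interpolation=cv2.INTER_CUBIC))
def ld(name):
    z=np.load(f"pics/{name}.npz"); return z["K"],z["T"]
E
python3 - <<'E'
from h import *
S,T=cal("scene"),cal("top")
for n,a,b in [("grey stud",(224,272),(220,190)),("pocket",(322,228),(315,220)),("capA",(301,300),(235,257)),("capB",(359,175),(399,210)),("ring",(402,170),(435,239)),("red",(241,325),(191,235))]:
    print(n,*tri([(S,a),(T,b)]), np.linalg.norm(onz(T,b,.02)[:2]),onz(T,b,.02))
a=cv2.imread("pics/scene0.png"); b=cv2.imread("pics/top0.png")
z=lambda i,x,y,w,h,k: cv2.resize(i[y:y+h,x:x+w],None,fx=k,fy=k,interpolation=cv2.INTER_CUBIC)
cv2.imwrite("pics/crop.png",np.vstack([z(b,170,140,200,140,4)[:300],z(b,300,120,200,140,4)[200:500]]))
cv2.imwrite("pics/crop.png",np.vstack([z(b,170,170,200,100,4)[:300*4//3][:300*1],z(b,300,180,200,75,4)]))
tool([.45,0,.25])
E
```

```text
grey stud [0.5616 0.2606 0.0253] 0.001224322675162965 0.6213821467291284 [0.5631 0.2626 0.02  ]
pocket [0.4845 0.0323 0.0069] 0.0033792893047501415 0.4883389101575598 [0.4871 0.0344 0.02  ]
capA [0.4006 0.2265 0.0171] 0.0014191663302302998 0.4615163805710042 [0.402  0.2267 0.02  ]
capB [ 0.508  -0.1733  0.0137] 0.0005440474438947495 0.536406638560806 [ 0.5083 -0.1715  0.02  ]
ring [ 0.4347 -0.2638  0.004 ] 0.0008387879526443261 0.5066285820176252 [ 0.4361 -0.2579  0.02  ]
red [0.4561 0.3321 0.0163] 3.1997105381479956e-05 0.5635421074083169 [0.4561 0.3309 0.02  ]
pos [ 0.2437 -0.5203  0.2495] shift cm [ 40.7453 -38.371    0.0207] tool-y yaw deg -64.91335971212105 zaxis [-0.0004  0.0016 -1.    ] q6 -0.2063220917567421
```

View pics/crop.png

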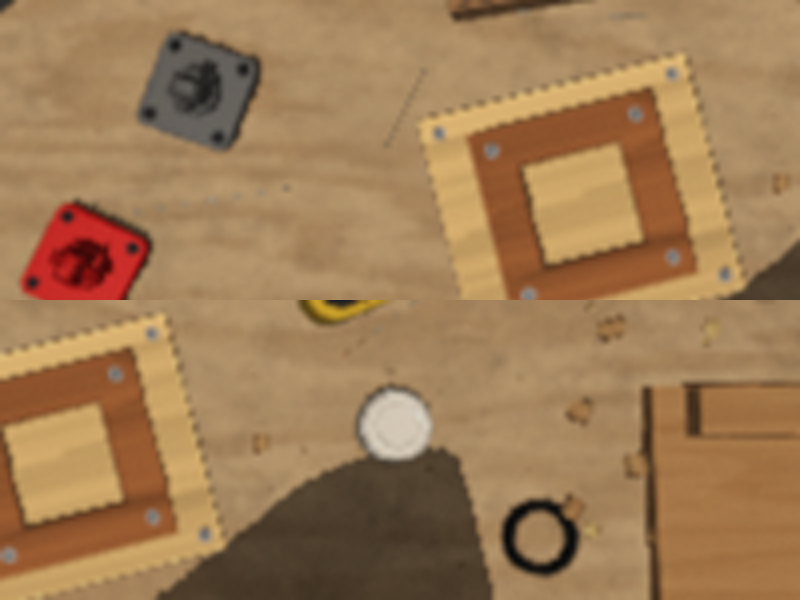

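The crops show the grey base (top view about (220,192)), the red one below it, the pocket and the ring clearly. The cap at (235,258) is 0.46 m from the robot's base and the other 0.54 m, so the first is the one meant. Next I move over the grey base.

send_rows:
  dr:
    - [0,0,0]
    - [0,0,0]
    - [0,0,0]
    - [0,0,0]
    - [0,0,0]
    - [0,0,0]
    - [0,0,0]
    - [0,0,0]
  xyz:
    - [4.4,-4.1,0]
    - [8.8,-8.2,0]
    - [13.2,-12.3,0]
    - [17.6,-16.4,0]
    - [22,-20.5,0]
    - [26.4,-24.6,0]
    - [30.8,-28.7,0]
    - [35.2,-32.8,0]
  jaw: [100,100,100,100,100,100,100,100]

```text
time_s: 1.1
eef_pos: [0.4238, -0.0725, 0.2503]
eef_rot: [0.0, 0.976, 0.217, 0.0]
wrist_force: [0.6, -0.8, 0.3]
opening: 1.003
grasp_force: 0.0
```

```bash
python3 - <<'E'
from h import *
o=ctrl.get_obs(); print(o["time_s"])
T=cal("wrist")[1]; q=o["eef_rot"]; r=R.from_quat([q[1],q[2],q[3],q[0]])
print("cam in tool",r.inv().apply(T[:3,3]-o["eef_pos"]), r.inv().as_matrix()@T[:3,:3])
tool([.52,.26,.25],-19); tool([.52,.26,.25],-109)
E
```

```text
1.1
cam in tool [ 0.0842  0.001  -0.1241] [[-0.0015  0.9457  0.325 ]
 [ 1.      0.0012  0.0012]
 [ 0.0008  0.325  -0.9457]]
pos [ 0.4238 -0.0725  0.2503] shift cm [ 22.805  -26.0431   0.0271] tool-y yaw deg -64.92867732159343 zaxis [ 0.0004 -0.0002 -1.    ] q6 0.6861778630118228
dr z deg options [(np.float64(-45.9), np.float64(-7.65))]
pos [ 0.4238 -0.0725  0.2503] shift cm [ 22.805  -26.0431   0.0271] tool-y yaw deg -64.92867732159343 zaxis [ 0.0004 -0.0002 -1.    ] q6 0.6861778630118228
dr z deg options [(np.float64(44.1), np.float64(7.35))]
```

send_rows:
  dr:
    - [0,0,0]
    - [0,0,0]
    - [0,0,0]
    - [0,0,0]
    - [0,0,0]
    - [0,0,0]
    - [0,0,0]
    - [0,0,0]
  xyz:
    - [4,-3.7,0.8]
    - [8,-7.4,1.6]
    - [12,-11.1,2.4]
    - [16,-14.8,3.2]
    - [20,-18.5,4]
    - [24,-22.2,5]
    - [26.4,-24.4,5]
    - [26.4,-24.4,5]
  jaw: [100,100,100,100,100,100,100,100]

```text
time_s: 2.1
eef_pos: [0.559, 0.2603, 0.1993]
eef_rot: [-0.0, 0.976, 0.219, -0.001]
wrist_force: [0.5, -0.8, -0.6]
opening: 1.001
grasp_force: 0.0
```

```bash
python3 - <<'E'
from h import *
snap("wrist","w1")
print(proj(ld("w1"),[[.5616,.2606,.0253]]))
E
```

```text
[[311.2008 182.8374]]
```

View pics/w1.png

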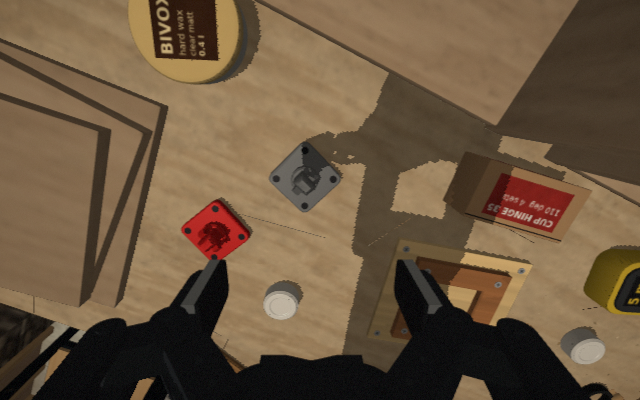

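The wrist view shows the grey base's stud at about (306,180), the red look-alike at (215,231), the wanted cap at (281,303), the jig pocket at (463,300) and the carton at (520,195). I go lower for a close view.

send_rows:
  dr:
    - [0,0,0]
    - [0,0,0]
    - [0,0,0]
    - [0,0,0]
    - [0,0,0]
    - [0,0,0]
    - [0,0,0]
    - [0,0,0]
  xyz:
    - [0,0,3]
    - [0,0,6]
    - [0,0,9]
    - [0,0,9]
    - [0,0,9]
    - [0,0,9]
    - [0,0,9]
    - [0,0,9]
  jaw: [100,100,100,100,100,100,100,100]

```text
time_s: 3.15
eef_pos: [0.5595, 0.2585, 0.1109]
eef_rot: [-0.0, 0.976, 0.217, 0.0]
wrist_force: [-0.3, -0.0, -0.7]
opening: 1.0
grasp_force: 0.0
```

```bash
python3 - <<'E'
from h import *
snap("wrist","w2")
p=proj(ld("w2"),[[.5616,.2606,.0253]])[0]; print(p)
x,y=int(p[0])-90,int(p[1])-70
im=cv2.imread("pics/w2_full.png"); a=cv2.imread("pics/w1_full.png")
print("crop2",x,y)
z=lambda i,x,y,w,h,k: cv2.resize(i[y:y+h,x:x+w],None,fx=k,fy=k,interpolation=cv2.INTER_CUBIC)
cv2.imwrite("pics/c2.png",np.hstack([z(im,x,y,180,180,3),cv2.copyMakeBorder(z(a,260,130,85,90,3),0,270,0,0,cv2.BORDER_CONSTANT)]))
E
```

```text
[308.7022 213.2579]
crop2 218 143
```

View pics/c2.png

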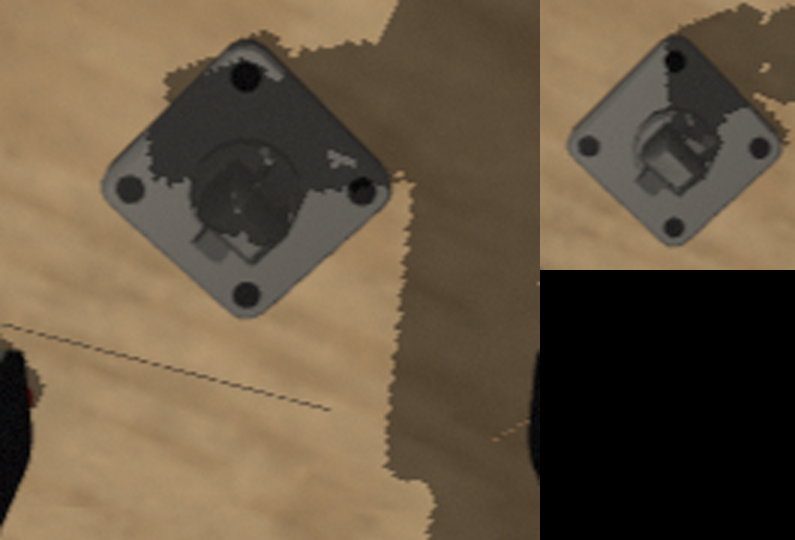

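The close crop shows the stud with its latches toward lower-left and upper-right, so the flats face the other diagonal. The four flange holes are at crop pixels (245,76), (361,190), (246,294) and (130,189).

```bash
python3 - <<'E'
from h import *
a,b=ld("w1"),ld("w2")
P1=np.array([(305,150.7),(333,179),(304.7,206),(276,179)])
P2=np.array([(245,76),(361,190),(246,294),(130,189)])/3+[218,143]
X=[tri([(a,p),(b,q)]) for p,q in zip(P1,P2)]
for x in X: print(*x)
for c,P in((a,P1),(b,P2)):
    H=np.array([onz(c,p,.012) for p in P]); print("centre",H.mean(0),[np.degrees(np.arctan2(*(H[j]-H[i])[1::-1])) for i,j in((0,1),(3,2),(0,3),(1,2))],np.linalg.norm(H[2]-H[0]))
c=H.mean(0); tool([c[0],c[1],.0415],-110)
tool([c[0],c[1],.0415],-110)
E
```

```text
[0.5863 0.2799 0.0052] 0.0002491429497295501
[0.5722 0.2392 0.0112] 2.222446300121178e-05
[0.5295 0.2539 0.0086] 0.00016730074332613358
[0.5445 0.2959 0.0073] 8.878962017188523e-05
centre [0.5591 0.2673 0.012 ] [np.float64(-110.26644409826486), np.float64(-110.02769414173646), np.float64(159.23305648916698), np.float64(160.3900227332917)] 0.0623386328002143
centre [0.5594 0.2676 0.012 ] [np.float64(-110.3454701420173), np.float64(-110.41847109532704), np.float64(159.65087130739528), np.float64(159.7305829897057)] 0.062374608686704955
pos [0.5594 0.2585 0.1107] shift cm [ 0.383  -0.8201  6.9248] tool-y yaw deg -64.9076651976698 zaxis [ 0.0006  0.0002 -1.    ] q6 1.3734516850594782
dr z deg options [(np.float64(45.1), np.float64(7.52))]
pos [0.5594 0.2585 0.1107] shift cm [ 0.383  -0.8201  6.9248] tool-y yaw deg -64.9076651976698 zaxis [ 0.0006  0.0002 -1.    ] q6 1.3734516850594782
dr z deg options [(np.float64(45.1), np.float64(7.52))]
```

send_rows:
  dr:
    - [0,0,1.7]
    - [0,0,3.4]
    - [0,0,5.1]
    - [0,0,6.8]
    - [0,0,7.57]
    - [0,0,7.57]
    - [0,0,7.57]
    - [0,0,7.57]
  xyz:
    - [0.38,-0.82,0]
    - [0.38,-0.82,0]
    - [0.38,-0.82,1]
    - [0.38,-0.82,2]
    - [0.38,-0.82,3]
    - [0.38,-0.82,4]
    - [0.38,-0.82,4]
    - [0.38,-0.82,4]
  jaw: [60,60,60,60,60,60,60,60]

```text
time_s: 4.2
eef_pos: [0.5594, 0.2675, 0.0705]
eef_rot: [-0.0, 0.984, -0.176, 0.0]
wrist_force: [-0.1, -0.7, 0.6]
opening: 0.598
grasp_force: 0.0
```

```bash
python3 - <<'E'
from h import *
tool([.5593,.2675,.043],-110.3)
E
```

```text
pos [0.5594 0.2675 0.0705] shift cm [-0.0055  0.0063  2.7548] tool-y yaw deg -110.28216156842731 zaxis [ 0.0003  0.0001 -1.    ] q6 2.1797606745737816
dr z deg options [(np.float64(0.0), np.float64(0.0))]
```

Precise. Now descend and grip.

send_rows:
  dr:
    - [0,0,0]
    - [0,0,0]
    - [0,0,0]
    - [0,0,0]
    - [0,0,0]
    - [0,0,0]
    - [0,0,0]
    - [0,0,0]
  xyz:
    - [0,0,1.4]
    - [0,0,2.75]
    - [0,0,2.75]
    - [0,0,2.75]
    - [0,0,2.75]
    - [0,0,2.75]
    - [0,0,2.75]
    - [0,0,2.75]
  jaw: [60,60,10,10,10,10,10,10]

```text
time_s: 5.2
eef_pos: [0.5592, 0.2675, 0.0429]
eef_rot: [-0.0, 0.984, -0.177, 0.0]
wrist_force: [-0.1, 0.4, -1.9]
opening: 0.212
grasp_force: 59.6
```

```bash
python3 - <<'E'
from h import *
tool([.4845,.0323,.12])
E
```

```text
pos [0.5592 0.2675 0.0429] shift cm [ 1.1708 24.6445 -7.7152] tool-y yaw deg -110.33603367947619 zaxis [ 0.0001  0.     -1.    ] q6 2.1806760561463663
```

send_rows:
  dr:
    - [0,0,0]
    - [0,0,0]
    - [0,0,0]
    - [0,0,0]
    - [0,0,0]
    - [0,0,0]
    - [0,0,0]
    - [0,0,0]
  xyz:
    - [0,0,-3.5]
    - [0,0,-7]
    - [-1.4,5.4,-9]
    - [-2.7,10.5,-11.7]
    - [-4,15.6,-11.7]
    - [-5.3,20.6,-11.7]
    - [-6.3,24.5,-11.7]
    - [-6.3,24.5,-11.7]
  jaw: [10,10,10,10,10,10,10,10]

```text
time_s: 6.2
eef_pos: [0.4138, 0.0582, 0.1598]
eef_rot: [0.0, 0.984, -0.178, 0.0]
wrist_force: [0.5, 1.1, -1.3]
opening: 0.21
grasp_force: 59.8
```

```bash
python3 - <<'E'
from h import *
o=ctrl.get_obs();print(o["opening"],o["eef_pos"],o["wrist_force"])
snap("wrist","w3")
print(proj(ld("w3"),[[.4845,.0323,.019]]))
E
```

```text
0.21049938408818616 [0.4138 0.0582 0.1598] [ 0.4978  1.0695 -1.3173]
[[309.9881 112.3392]]
```

View pics/w3.png

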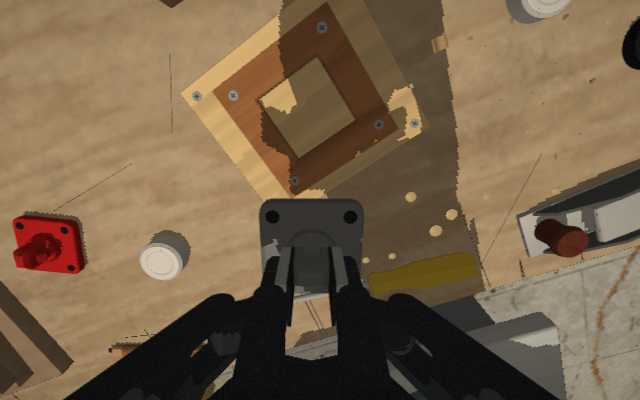

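The view shows the held base at the bottom and the pocket rim corners at about (257,99), (318,56), (355,118) and (300,158). The block's screws are at (322,28), (233,95), (294,180) and (378,125).

```bash
python3 - <<'E'
from h import *
c=ld("w3"); im=cv2.imread("pics/w3_full.png"); hsv=cv2.cvtColor(im,cv2.COLOR_BGR2HSV)
def blob(p,r=9):
    x,y=p; w=hsv[y-r:y+r+1,x-r:x+r+1]; m=(w[...,1]<70)
    n,l,s,ce=cv2.connectedComponentsWithStats(m.astype(np.uint8))
    i=1+np.argmax(s[1:,4]); return ce[i]+[x-r,y-r],s[i,4]
P=[]
for p in[(322,28),(233,95),(294,180),(378,125)]:
    q,a=blob(p); P.append(q); print(q,a)
H=np.array([onz(c,p,.019) for p in P]); print(H,"ctr",H.mean(0))
print([np.linalg.norm(H[i]-H[(i+1)%4]) for i in range(4)],[np.degrees(np.arctan2(*(H[(i+1)%4]-H[i])[1::-1]))%90 for i in range(4)])
C=np.array([onz(c,p,.019) for p in[(257,99),(318,56),(355,118),(300,158)]]);print("rim",C.mean(0),[np.linalg.norm(C[i]-C[(i+1)%4]) for i in range(4)])
# check in top/scene: triangulate screws w/ top view
T=cal("top");S=cal("scene")
tp=[(x/4+170,y/4+170) for x,y in[(635,114),(492,150)]]; 
print("top screws on z=.019",[onz(T,p,.019) for p in tp])
# held base: two holes at (272,216),(353,216): where vs TCP
o=ctrl.get_obs();q=o["eef_rot"];r=R.from_quat([q[1],q[2],q[3],q[0]])
zb=o["eef_pos"][2]-.043+.012
B=np.array([onz(c,p,zb) for p in[(272,216),(353,216)]]); print("held hole in tool",r.inv().apply(B-o["eef_pos"]))
tool([*H.mean(0)[:2],.12])
E
```

```text
[321.4545  27.1515] 99
[232.775  95.1  ] 80
[294.0351 180.4386] 57
[378.2353 124.1471] 68
[[ 0.5418  0.001   0.019 ]
 [ 0.5207  0.0888  0.019 ]
 [ 0.4328  0.0677  0.019 ]
 [ 0.4542 -0.0202  0.019 ]] ctr [0.4874 0.0343 0.019 ]
[np.float64(0.09032578458963127), np.float64(0.09035832335139059), np.float64(0.09043032582396551), np.float64(0.09017446895142665)] [np.float64(13.539538484847455), np.float64(13.495641799206311), np.float64(13.656014466822043), np.float64(13.561857827461195)]
rim [0.4877 0.0334 0.019 ] [np.float64(0.061482189684773376), np.float64(0.058644263623835645), np.float64(0.05967347167501787), np.float64(0.06217799100696945)]
top screws on z=.019 [array([0.5389, 0.    , 0.019 ]), array([0.5183, 0.0873, 0.019 ])]
held hole in tool [[ 0.0221 -0.0208  0.031 ]
 [ 0.022   0.0252  0.031 ]]
pos [0.4149 0.059  0.1602] shift cm [ 7.653  -0.2255  4.0254] tool-y yaw deg -110.47671923418727 zaxis [ 0.0012  0.     -1.    ] q6 1.7841321598817501
```

send_rows:
  dr:
    - [0,0,-1.7]
    - [0,0,-3.4]
    - [0,0,-5.1]
    - [0,0,-5.67]
    - [0,0,-5.67]
    - [0,0,-5.67]
    - [0,0,-5.67]
    - [0,0,-5.67]
  xyz:
    - [3.8,-0.2,2]
    - [7.66,-0.36,4]
    - [7.66,-0.36,6]
    - [7.66,-0.36,6]
    - [7.66,-0.36,6]
    - [7.66,-0.36,6]
    - [7.66,-0.36,6]
    - [7.66,-0.36,6]
  jaw: [10,10,10,10,10,10,10,10]

```text
time_s: 7.25
eef_pos: [0.4882, 0.0365, 0.1001]
eef_rot: [0.0, 0.993, 0.119, 0.0]
wrist_force: [-0.4, 0.1, -1.1]
opening: 0.209
grasp_force: 59.8
```

```bash
python3 - <<'E'
from h import *
tool([.488,.0355,.1],-76.44)
snap("wrist","w4",(140,60,500,380),2)
tool([.488,.0355,.1],-76.44)
c=ld("w4")
print("expect screws",proj(c,[[.5418,.001,.019],[.5207,.0888,.019],[.4328,.0677,.019],[.4542,-.0202,.019]]))
E
```

```text
pos [0.4882 0.0365 0.1001] shift cm [-0.0443  0.0872  0.0102] tool-y yaw deg -76.33174585630971 zaxis [ 0.0007 -0.0001 -1.    ] q6 1.16370119099655
dr z deg options [(np.float64(0.1), np.float64(0.02))]
pos [0.4882 0.0364 0.1001] shift cm [-0.0367  0.0825  0.0055] tool-y yaw deg -76.32673130533361 zaxis [ 0.0005 -0.0001 -1.    ] q6 1.1635665806098414
dr z deg options [(np.float64(0.1), np.float64(0.02))]
expect screws [[376.5405 161.7377]
 [248.8759 161.5656]
 [256.3965 272.4298]
 [368.4654 272.2895]]
```

View pics/w4.png

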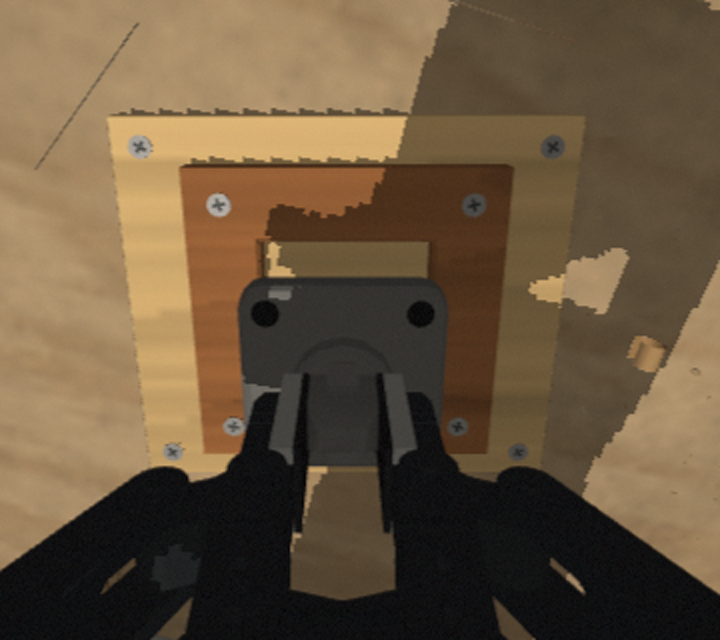

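The view shows the base held over the jig, square with it. Its front holes are at crop pixels (265,313) and (421,314), and the block's screws at (219,205), (474,205), (234,426) and (457,427).

```bash
python3 - <<'E'
from h import *
c=ld("w4"); im=cv2.imread("pics/w4_full.png"); hsv=cv2.cvtColor(im,cv2.COLOR_BGR2HSV)
o=ctrl.get_obs();q=o["eef_rot"];r=R.from_quat([q[1],q[2],q[3],q[0]])
f=lambda X:r.inv().apply(X-o["eef_pos"])*1000
def blob(p,mask,s=8):
    x,y=p; m=mask[y-s:y+s+1,x-s:x+s+1].astype(np.uint8); n,l,st,ce=cv2.connectedComponentsWithStats(m)
    i=1+np.argmax(st[1:,4]); return ce[i]+[x-s,y-s],st[i,4]
S=[blob(p,hsv[...,1]<80) for p in[(249,162),(377,162),(368,273),(257,273)]]
Hh=[blob(p,hsv[...,2]<28) for p in[(272,216),(350,217)]]
print(S,Hh)
A=np.array([f(onz(c,p,.019)) for p,_ in S]);print(A,"ctr",A.mean(0), "centre of front pair/back pair y",A[:2,1].mean(),A[2:,1].mean())
for z in(.066,.069,.072):
    B=np.array([f(onz(c,p,z)) for p,_ in Hh]);print(z,B.mean(0),B[1]-B[0])
E
```

```text
[(array([248.7928, 162.027 ]), np.int32(111)), (array([376.5545, 162.0727]), np.int32(110)), (array([368.4079, 272.9211]), np.int32(76)), (array([259.7941, 272.7647]), np.int32(136))] [(array([272.   , 216.438]), np.int32(137)), (array([350.    , 216.6493]), np.int32(134))]
[[ 43.6361 -43.336   81.0654]
 [ 43.4738  47.0723  81.0874]
 [-47.0035  46.9273  81.0434]
 [-46.7461 -40.805   81.0221]] ctr [-1.6599  2.4647 81.0546] centre of front pair/back pair y 1.8681595906022253 3.0611726216300816
0.066 [20.9376  0.6757 34.0651] [-0.1938 45.3202  0.011 ]
0.069 [22.1424  0.6787 31.0657] [-0.1901 44.4612  0.0108]
0.072 [23.3472  0.6817 28.0663] [-0.1864 43.6022  0.0106]
```

send_rows:
  dr:
    - [0,0,0]
    - [0,0,0]
    - [0,0,0]
    - [0,0,0]
    - [0,0,0]
    - [0,0,0]
    - [0,0,0]
    - [0,0,0]
  xyz:
    - [-0.2,0.12,1]
    - [-0.2,0.12,2]
    - [-0.2,0.12,3.1]
    - [-0.2,0.12,3.1]
    - [-0.2,0.12,3.1]
    - [-0.2,0.12,3.1]
    - [-0.2,0.12,3.1]
    - [-0.2,0.12,3.1]
  jaw: [10,10,10,10,10,10,10,10]

```text
time_s: 8.3
eef_pos: [0.4865, 0.0347, 0.069]
eef_rot: [0.0, 0.993, 0.119, 0.0]
wrist_force: [0.8, -1.2, -0.5]
opening: 0.213
grasp_force: 59.8
```

```bash
cat > m.py <<'E'
from h import *
import sys
snap("wrist",sys.argv[1])
c=ld(sys.argv[1]); im=cv2.imread(f"pics/{sys.argv[1]}_full.png"); hsv=cv2.cvtColor(im,cv2.COLOR_BGR2HSV)
o=ctrl.get_obs();q=o["eef_rot"];r=R.from_quat([q[1],q[2],q[3],q[0]])
f=lambda X:r.inv().apply(X-o["eef_pos"])*1000
print(o["eef_pos"],o["time_s"])
def blob(p,mask,s=10):
    x,y=np.round(p).astype(int); m=mask[y-s:y+s+1,x-s:x+s+1].astype(np.uint8); n,l,st,ce=cv2.connectedComponentsWithStats(m)
    i=1+np.argmax(st[1:,4]); return ce[i]+[x-s,y-s],st[i,4]
W=lambda t:r.apply(np.array(t)/1000)+o["eef_pos"]
zh=o["eef_pos"][2]-.031
dx,dy=float(sys.argv[2]),float(sys.argv[3])
S=[]
for a in[(45,-45),(45,45),(-45,45)]:
    X=W([a[0]+dx,a[1]+dy,0]);X[2]=.019; S.append(blob(proj(c,X)[0],hsv[...,1]<80))
H=[]
for a in(-22,22):
    X=W([22.3,a+.7,0]);X[2]=zh; H.append(blob(proj(c,X)[0],hsv[...,2]<28))
print(S,H)
A=np.array([f(onz(c,p,.019)) for p,_ in S]);B=np.array([f(onz(c,p,zh)) for p,_ in H])
print(A,"pocket",(A[0]+A[2])/2);print(B,"base",B.mean(0)-[22,0,0])
E
python3 m.py w5 0.3 0.7
```

```text
[0.4865 0.0347 0.069 ] 8.35
[(array([236.329 , 168.6516]), np.int32(155)), (array([385.6184, 168.8553]), np.int32(152)), (array([373.5361, 298.4144]), np.int32(263))] [(array([271.963 , 216.4667]), np.int32(135)), (array([350.0226, 216.6917]), np.int32(133))]
[[ 45.7478 -44.4097  49.9835]
 [ 45.5038  45.9087  49.9936]
 [-47.9687  44.9487  49.9634]] pocket [-1.1104  0.2695 49.9734]
[[ 22.2079 -21.5019  31.0047]
 [ 22.0149  22.9779  31.0097]] base [ 0.1114  0.738  31.0072]
```

send_rows:
  dr:
    - [0,0,0]
    - [0,0,0]
    - [0,0,0]
    - [0,0,0]
    - [0,0,0]
    - [0,0,0]
    - [0,0,0]
    - [0,0,0]
  xyz:
    - [0.03,0,0.3]
    - [0.03,0,0.6]
    - [0.03,0,0.9]
    - [0.03,0,1.2]
    - [0.03,0,1.5]
    - [0.03,0,1.7]
    - [0.03,0,1.7]
    - [0.03,0,1.7]
  jaw: [10,10,10,10,10,10,10,10]

```text
time_s: 9.35
eef_pos: [0.4867, 0.0348, 0.0518]
eef_rot: [0.0, 0.993, 0.119, 0.0]
wrist_force: [-0.0, 1.3, -1.5]
opening: 0.214
grasp_force: 59.8
```

send_rows:
  dr:
    - [0,0,0]
    - [0,0,0]
    - [0,0,0]
    - [0,0,0]
    - [0,0,0]
    - [0,0,0]
    - [0,0,0]
    - [0,0,0]
  xyz:
    - [0,0,0]
    - [0,0,0]
    - [0,0,0]
    - [0,0,-3]
    - [0,0,-6]
    - [0,0,-9]
    - [0,0,-9]
    - [0,0,-9]
  jaw: [55,55,55,55,55,55,55,55]

```text
time_s: 10.35
eef_pos: [0.4862, 0.0349, 0.1412]
eef_rot: [-0.0, 0.993, 0.119, -0.0]
wrist_force: [-0.2, -0.0, 1.0]
opening: 0.554
grasp_force: 0.0
```

```bash
python3 - <<'E'
from h import *
snap("wrist","w6"); c=ld("w6"); o=ctrl.get_obs(); print(o["eef_pos"])
im=cv2.imread("pics/w6_full.png"); g=im.max(2)
q=o["eef_rot"];r=R.from_quat([q[1],q[2],q[3],q[0]])
H=[]
for a in[(22,-22),(22,22)]:
    X=r.apply(np.array([*a,0])/1000)+o["eef_pos"];X[2]=.021;x,y=np.round(proj(c,X)[0]).astype(int)
    n,l,s,ce=cv2.connectedComponentsWithStats((g[y-9:y+10,x-9:x+10]<30).astype(np.uint8)); i=1+np.argmax(s[1:,4]); p=ce[i]+[x-9,y-9]
    for z in (.021,.031): H.append(r.inv().apply(onz(c,p,z)-o["eef_pos"])*1000)
    print(p,s[i,4])
print(np.array(H))
print("spacing @21mm",H[2]-H[0],"@31",H[3]-H[1])
# ring approx to go to
tool([.36,-.262,.15]);tool([.4347,-.2638,.15])
E
```

```text
[0.4858 0.0349 0.1407]
[289.  174.5] 2
[337.0923 176.9077] 65
[[ 25.4056 -17.9292 119.6985]
 [ 27.8311 -17.157  109.6938]
 [ 23.2443  23.2107 119.6713]
 [ 25.7583  22.2988 109.6678]]
spacing @21mm [-2.1613 41.1399 -0.0272] @31 [-2.0728 39.4557 -0.0261]
pos [0.4858 0.0349 0.1407] shift cm [-19.2506  25.8739  -0.9146] tool-y yaw deg -76.32083873428287 zaxis [-0.0018  0.0003 -1.    ] q6 1.1595293341330506
pos [0.4858 0.0349 0.1407] shift cm [-12.0351  27.8153  -0.9281] tool-y yaw deg -76.32083873428287 zaxis [-0.0018  0.0003 -1.    ] q6 1.1595293341330506
```

send_rows:
  dr:
    - [0,0,0]
    - [0,0,0]
    - [0,0,0]
    - [0,0,0]
    - [0,0,0]
    - [0,0,0]
    - [0,0,0]
    - [0,0,0]
  xyz:
    - [-2.4,5.5,0]
    - [-4.8,11,0]
    - [-7.2,16.5,0]
    - [-9.6,22,0]
    - [-12,27.8,0]
    - [-12,27.8,1]
    - [-12,27.8,2]
    - [-12,27.8,2]
  jaw: [80,80,80,80,80,80,80,80]

```text
time_s: 11.4
eef_pos: [0.435, -0.2613, 0.1198]
eef_rot: [-0.002, 0.993, 0.12, -0.001]
wrist_force: [-0.2, -0.0, -0.1]
opening: 0.801
grasp_force: 0.0
```

```bash
python3 - <<'E'
from h import *
snap("wrist","w7"); c=ld("w7"); o=ctrl.get_obs(); print(o["eef_pos"])
p=proj(c,[[.4347,-.2638,.006]])[0]; print(p)
x,y=int(p[0])-80,int(p[1])-60
im=cv2.imread("pics/w7_full.png")[y:y+130,x:x+160]; print("crop",x,y)
cv2.imwrite("pics/w7.png",cv2.resize(im,None,fx=4,fy=4,interpolation=cv2.INTER_CUBIC))
E
```

```text
[ 0.4355 -0.2617  0.1207]
[313.466  205.1833]
crop 233 145
```

View pics/w7.png

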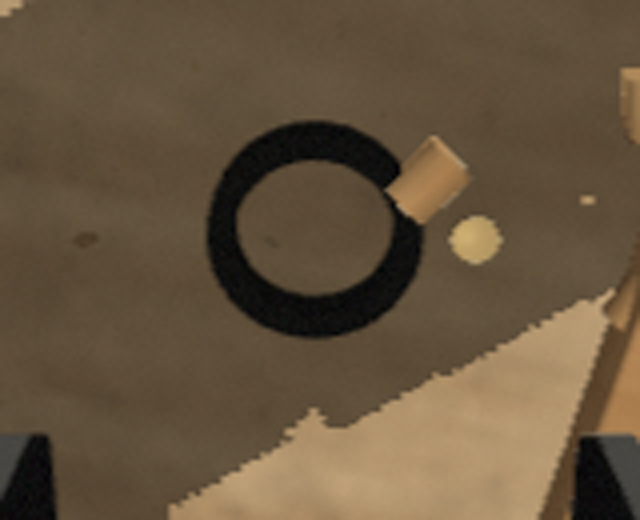

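The crop shows the ring centred at about (315,229) with a wood scrap at (430,180) against or over its right edge. I'll turn the grip 45° so the pads avoid it, and fit the ring model to its silhouette.

```bash
cat > fit.py <<'E'
from h import *
from scipy.optimize import minimize
t=np.linspace(0,2*np.pi,72,endpoint=False); U=np.c_[np.cos(t),np.sin(t)]
def sil(c,ctr,R0,z0,z1,hole,shape,k=8):
    def poly(rad,z): return proj(c,np.c_[U*rad+ctr,np.full(72,z)])
    m=np.zeros(shape,np.uint8)
    P=np.vstack([poly(R0,z0),poly(R0,z1)]).astype(np.float32)
    cv2.fillConvexPoly(m,np.round(cv2.convexHull(P)*256).astype(np.int32),255,cv2.LINE_AA,8)
    if hole:
        h=np.full(shape,255,np.uint8)
        for z in(z0,z1):
            a=np.zeros(shape,np.uint8); cv2.fillConvexPoly(a,np.round(poly(hole,z)*256).astype(np.int32),255,cv2.LINE_AA,8); h=np.minimum(h,a)
        m=np.minimum(m,255-h)
    return m/255.
def fit(c,mask,ignore,ctr0,R0,z0,z1,hole=None):
    w=~ignore
    f=lambda x:np.abs(sil(c,x/1000,R0,z0,z1,hole,mask.shape)-mask)[w].sum()
    r=minimize(f,np.array(ctr0)*1000,method="Nelder-Mead",options=dict(initial_simplex=np.array(ctr0)*1000+np.array([[0,0],[5,0],[0,5]]),xatol=.02))
    return r.x/1000,r.fun,mask[w].sum()
E
python3 - <<'E'
from fit import *
c=ld("w7"); im=cv2.imread("pics/w7_full.png"); V=im.max(2)
mask=np.zeros(V.shape); mask[145:275,233:393]=(V<45)[145:275,233:393]
mask[250:]=0
ig=np.zeros(V.shape,bool); ig[175:205,325:355]=True; ig[250:]=True; ig[:,:233]=True; ig[:,393:]=True; ig[:145]=True
x,f,n=fit(c,mask,ig,(.4347,-.2638),.023,0,.012,.017); print(x,f,n)
for z in(0,-.005,.005): print(z,fit(c,mask,ig,x,.023,z,z+.012,.017))
T=cal("top"); V=cv2.imread("pics/top0.png").max(2)
m=np.zeros(V.shape); m[222:256,418:452]=(V<60)[222:256,418:452]; ig=np.ones(V.shape,bool); ig[222:256,418:452]=False; ig[226:238,438:447]=True
print("top",fit(T,m,ig,x,.023,0,.012,.017))
tool([*x,.08],-76.3-45)
E
```

```text
[ 0.437  -0.2618] 193.69019607843137 1054.0
0 (array([ 0.4371, -0.2618]), np.float64(193.58823529411762), np.float64(1054.0))
-0.005 (array([ 0.4353, -0.2619]), np.float64(133.0078431372549), np.float64(1054.0))
0.005 (array([ 0.4388, -0.2617]), np.float64(286.8627450980392), np.float64(1054.0))
top (array([ 0.4373, -0.2624]), np.float64(69.75294117647059), np.float64(100.0))
pos [ 0.4355 -0.2617  0.1207] shift cm [0.1485 0.0519 4.0653] tool-y yaw deg -76.2023093011067 zaxis [-0.0018  0.002  -1.    ] q6 0.5547944879236476
dr z deg options [(np.float64(45.1), np.float64(7.52))]
```

send_rows:
  dr:
    - [0,0,1.7]
    - [0,0,3.4]
    - [0,0,5.1]
    - [0,0,6.8]
    - [0,0,7.5]
    - [0,0,7.5]
    - [0,0,7.5]
    - [0,0,7.5]
  xyz:
    - [0.15,0,1]
    - [0.15,0,2]
    - [0.15,0,3]
    - [0.15,0,4]
    - [0.15,0,5]
    - [0.15,0,5]
    - [0.15,0,5]
    - [0.15,0,5]
  jaw: [80,80,80,80,80,80,80,80]

```text
time_s: 12.45
eef_pos: [0.4377, -0.2633, 0.0724]
eef_rot: [0.0, 0.963, -0.269, 0.0]
wrist_force: [0.2, 0.5, -0.6]
opening: 0.803
grasp_force: 0.0
```

```bash
python3 - <<'E'
from fit import *
snap("wrist","w8"); c=ld("w8"); im=cv2.imread("pics/w8_full.png"); V=im.max(2)
o=ctrl.get_obs();q=o["eef_rot"];r=R.from_quat([q[1],q[2],q[3],q[0]])
p=proj(c,[[.437,-.2618,.006]])[0].astype(int); print(p)
y0,y1,x0,x1=p[1]-48,p[1]+45,p[0]-50,p[0]+50
b=np.zeros(V.shape,bool); b[y0:y1,x0:x1]=True
scr=(im[...,2]>120)&b; scr=cv2.dilate(scr.astype(np.uint8),np.ones((7,7)))>0
mask=((V<45)&b).astype(float)
ig=~b|scr
for z in(0,-.003):
    x,f,n=fit(c,mask,ig,(.437,-.2618),.023,z,.012+z,.017); print(z,x,f,n,"in tool mm",r.inv().apply(np.r_[x,.006]-o["eef_pos"])*1000)
cv2.imwrite("pics/w8.png",cv2.resize(im[y0:y1+30,x0-10:x1+10],None,fx=4,fy=4))
E
```

```text
[309 229]
0 [ 0.4369 -0.2612] 261.83921568627454 1701.0 in tool mm [-1.8446 -1.549  66.3377]
-0.003 [ 0.4359 -0.2606] 180.6313725490196 1701.0 in tool mm [-3.0026 -1.5109 66.3366]
```

View pics/w8.png

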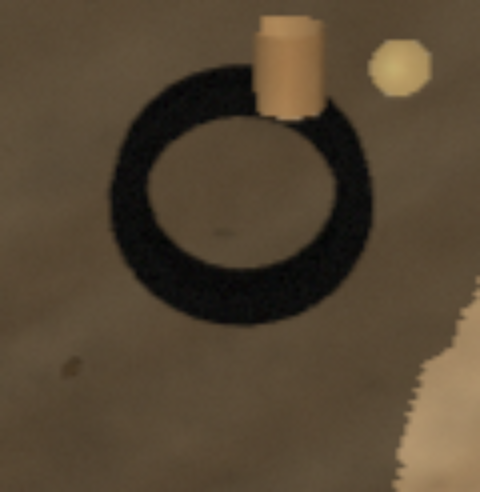

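The ring is at the centre of the crop, with the scrap at the top of its rim, clear of the pads, which close left and right. Now descend and grip.

send_rows:
  dr:
    - [0,0,0]
    - [0,0,0]
    - [0,0,0]
    - [0,0,0]
    - [0,0,0]
    - [0,0,0]
    - [0,0,0]
    - [0,0,0]
  xyz:
    - [-0.2,-0.2,2]
    - [-0.2,-0.2,4]
    - [-0.2,-0.2,5]
    - [-0.2,-0.2,5]
    - [-0.2,-0.2,5]
    - [-0.2,-0.2,5]
    - [-0.2,-0.2,5]
    - [-0.2,-0.2,5]
  jaw: [80,80,80,30,30,30,30,30]

```text
time_s: 13.5
eef_pos: [0.4371, -0.261, 0.0224]
eef_rot: [0.0, 0.963, -0.27, 0.001]
wrist_force: [-0.3, -0.1, 5.0]
opening: 0.503
grasp_force: 61.4
```

send_rows:
  dr:
    - [0,0,0]
    - [0,0,0]
    - [0,0,0]
    - [0,0,-1.7]
    - [0,0,-3.4]
    - [0,0,-5.1]
    - [0,0,-6.8]
    - [0,0,-7.5]
  xyz:
    - [0,0,-3]
    - [0,0,-7]
    - [-2.2,-5.5,-9.8]
    - [-4.4,-11,-9.8]
    - [-6.6,-16.5,-9.8]
    - [-8.8,-22,-9.8]
    - [-11,-27.5,-9.8]
    - [-11.1,-27.8,-9.8]
  jaw: [30,30,30,30,30,30,30,30]

```text
time_s: 14.5
eef_pos: [0.4859, 0.0385, 0.1196]
eef_rot: [-0.0, 0.992, 0.124, -0.0]
wrist_force: [0.5, 0.2, -0.6]
opening: 0.506
grasp_force: 61.1
```

```bash
python3 - <<'E'
from fit import *
tool([.4867,.0348,.12],-76.4)
snap("wrist","w9",(220,120,420,270),4)
tool([.4867,.0348,.12],-76.4)
E
```

```text
pos [0.4859 0.0385 0.1196] shift cm [-0.0129  0.3809 -0.0396] tool-y yaw deg -75.7885481437987 zaxis [-0.0004  0.0008 -1.    ] q6 1.1569095815718342
dr z deg options [(np.float64(0.6), np.float64(0.1))]
pos [0.486  0.0372 0.1196] shift cm [ 0.01    0.2547 -0.0434] tool-y yaw deg -75.75340681404982 zaxis [-0.0004  0.0003 -1.    ] q6 1.1542542618637597
dr z deg options [(np.float64(0.6), np.float64(0.11))]
```

View pics/w9.png

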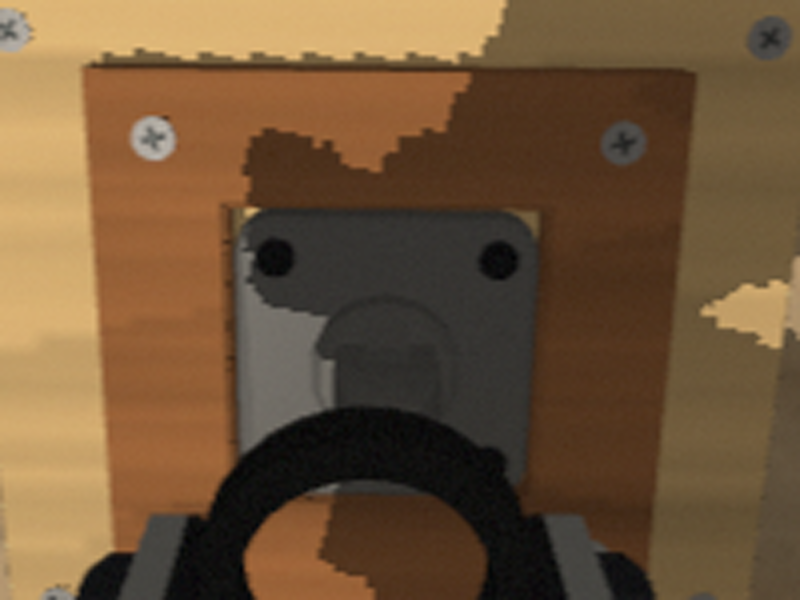

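The base sits in the pocket with its holes at (275,257) and (498,260) in the crop. The ring is held level in front of it, free of the scrap. That was my tenth picture, so I measure by numbers from here.

send_rows:
  dr:
    - [0,0,0.1]
    - [0,0,0.1]
    - [0,0,0.1]
    - [0,0,0.1]
    - [0,0,0.1]
    - [0,0,0.1]
    - [0,0,0.1]
    - [0,0,0.1]
  xyz:
    - [0,0.1,1]
    - [0,0.1,2]
    - [0,0.1,3]
    - [0,0.1,3.6]
    - [0,0.1,3.6]
    - [0,0.1,3.6]
    - [0,0.1,3.6]
    - [0,0.1,3.6]
  jaw: [30,30,30,30,30,30,30,30]

```text
time_s: 15.55
eef_pos: [0.4867, 0.0337, 0.0841]
eef_rot: [0.0, 0.993, 0.114, 0.0]
wrist_force: [0.3, -0.2, -0.8]
opening: 0.507
grasp_force: 61.1
```

```bash
cat > n.py <<'E'
from fit import *
import sys
nm=sys.argv[1]
tool([.4867,.0348,.08],-76.4)
snap("wrist",nm); c=ld(nm); im=cv2.imread(f"pics/{nm}_full.png"); V=im.max(2); hsv=cv2.cvtColor(im,cv2.COLOR_BGR2HSV)
o=ctrl.get_obs();q=o["eef_rot"];r=R.from_quat([q[1],q[2],q[3],q[0]]);e=o["eef_pos"]
f=lambda X:r.inv().apply(X-e)*1000
print(e,o["time_s"])
def blob(p,mask,s=10):
    x,y=np.round(p).astype(int); m=mask[y-s:y+s+1,x-s:x+s+1].astype(np.uint8); n,l,st,ce=cv2.connectedComponentsWithStats(m)
    i=1+np.argmax(st[1:,4]); return ce[i]+[x-s,y-s],st[i,4]
a=np.radians(13.56); ax=np.array([np.cos(a),np.sin(a),0]); ay=np.array([-ax[1],ax[0],0])
for h,s,m,z in(("hole",22,V<30,.021),("screw",45,hsv[...,1]<80,.019)):
    Q=[blob(proj(c,np.array([.4868,.034,z])+ax*s/1000+ay*k*s/1000)[0],m) for k in(1,-1)]
    A=np.array([f(onz(c,p,z)) for p,_ in Q]); print(h,Q,A.round(1).tolist(),"ctr",A.mean(0)-[s+.1*(s>40),0,0])
E
cat n.py > nr.py; cat >> nr.py <<'E'
# ring front arc: rows above pads
zb=e[2]-.0224
p=proj(c,[[*e[:2],zb+.006]])[0].astype(int); print("ringpx",p)
b=np.zeros(V.shape,bool); b[p[1]-48:p[1]-12,p[0]-26:p[0]+26]=True
mask=((V<27)&b).astype(float)
print(mask.sum(), [int(np.argmax(mask[:,u]>0)) for u in range(p[0]-20,p[0]+21,4)])
print([V[p[1]-45:p[1]-5:2,u].tolist() for u in (p[0]-10,p[0],p[0]+10)])
E
python3 nr.py w10
```

```text
pos [0.4867 0.0337 0.0841] shift cm [ 0.0222 -0.1121  0.4091] tool-y yaw deg -76.912085841991 zaxis [ 0.0006 -0.0001 -1.    ] q6 1.1675339532893765
dr z deg options [(np.float64(-0.5), np.float64(-0.09))]
[0.4867 0.0337 0.084 ] 15.6
hole [(array([276.1753, 198.2474]), np.int32(97)), (array([341.9286, 197.9898]), np.int32(98))] [[22.6, -22.7, 63.0], [22.7, 21.6, 63.0]] ctr [ 0.6354 -0.541  63.0369]
screw [(array([239.4545, 164.3788]), np.int32(132)), (array([377.7955, 162.9545]), np.int32(132))] [[45.3, -46.0, 65.0], [46.1, 44.4, 65.1]] ctr [ 0.5871 -0.7859 65.0468]
ringpx [309 264]
964.0 [228, 226, 224, 223, 222, 222, 222, 222, 223, 224, 226]
[[56, 55, 31, 15, 12, 18, 14, 21, 19, 16, 17, 16, 54, 53, 53, 56, 53, 56, 55, 57], [54, 33, 12, 9, 17, 13, 18, 18, 18, 18, 17, 54, 54, 56, 55, 53, 53, 55, 58, 58], [55, 57, 16, 17, 15, 13, 17, 14, 16, 19, 16, 49, 49, 51, 50, 50, 49, 48, 55, 54]]
```

```bash
cat > rf.py <<'E'
from fit import *
import sys
nm=sys.argv[1]; c=ld(nm); im=cv2.imread(f"pics/{nm}_full.png"); V=im.max(2)
o=ctrl.get_obs();q=o["eef_rot"];r=R.from_quat([q[1],q[2],q[3],q[0]]);e=o["eef_pos"]
for dz in(-.003,0,.003):
    zb=e[2]-.0224+dz; p=proj(c,[[*e[:2],e[2]-.0164]])[0].astype(int)
    b=np.zeros(V.shape,bool); b[p[1]-55:p[1]-12,p[0]-26:p[0]+26]=True
    mask=((V<30)&b).astype(float)
    x,fv,n=fit(c,mask,~b,e[:2],.023,zb,zb+.012,.017); print(dz,x,fv,n,"tool mm",r.inv().apply(np.r_[x,zb]-e)*1000)
E
python3 rf.py w10
```

```text
-0.003 [0.4853 0.0325] 88.85882352941175 972.0 tool mm [-1.5555  0.8389 25.3995]
0 [0.4868 0.0326] 107.3019607843137 972.0 tool mm [-0.0781  1.1219 22.4002]
0.003 [0.4883 0.0331] 127.85098039215686 972.0 tool mm [ 1.4451  0.937  19.4008]
```

send_rows:
  dr:
    - [0,0,-0.09]
    - [0,0,-0.09]
    - [0,0,-0.09]
    - [0,0,-0.09]
    - [0,0,-0.09]
    - [0,0,-0.09]
    - [0,0,-0.09]
    - [0,0,-0.09]
  xyz:
    - [0.04,-0.14,0]
    - [0.04,-0.14,0]
    - [0.04,-0.14,0.6]
    - [0.04,-0.14,1.2]
    - [0.04,-0.14,1.6]
    - [0.04,-0.14,2]
    - [0.04,-0.14,2.4]
    - [0.04,-0.14,2.4]
  jaw: [30,30,30,30,30,30,30,30]

```text
time_s: 16.6
eef_pos: [0.4863, 0.0351, 0.0594]
eef_rot: [-0.0, 0.993, 0.119, -0.0]
wrist_force: [0.7, 0.6, -0.5]
opening: 0.508
grasp_force: 61.1
```

```bash
python3 nr.py w11|head -6; python3 rf.py w11
```

```text
pos [0.4863 0.0351 0.0594] shift cm [ 0.0262  0.0386 -2.0561] tool-y yaw deg -76.37981857142269 zaxis [-0.0007  0.0001 -1.    ] q6 1.161125142766351
dr z deg options [(np.float64(0.0), np.float64(0.0))]
[0.4865 0.0351 0.0596] 16.65
hole [(array([274.4839, 210.8871]), np.int32(124)), (array([349.    , 211.2677]), np.int32(127))] [[22.6, -21.0, 38.6], [22.3, 23.2, 38.6]] ctr [ 0.4536  1.0921 38.6275]
screw [(array([232.8844, 172.2601]), np.int32(173)), (array([390.5241, 172.3253]), np.int32(166))] [[45.6, -44.1, 40.6], [45.4, 46.3, 40.6]] ctr [ 0.3951  1.0755 40.6206]
ringpx [309 264]
-0.003 [0.4852 0.034 ] 87.22745098039215 977.0 tool mm [-1.4966  0.7361 25.4003]
0 [0.4868 0.034 ] 106.70588235294117 977.0 tool mm [ 0.0206  1.1857 22.3998]
0.003 [0.4877 0.0344] 127.54509803921569 977.0 tool mm [ 1.0032  1.0055 19.3996]
```

send_rows:
  dr:
    - [0,0,0]
    - [0,0,0]
    - [0,0,0]
    - [0,0,0]
    - [0,0,0]
    - [0,0,0]
    - [0,0,0]
    - [0,0,0]
  xyz:
    - [0.03,0,0.3]
    - [0.03,0,0.6]
    - [0.03,0,0.9]
    - [0.03,0,1.2]
    - [0.03,0,1.4]
    - [0.03,0,1.58]
    - [0.03,0,1.58]
    - [0.03,0,1.58]
  jaw: [30,30,30,30,30,30,30,30]

```text
time_s: 17.65
eef_pos: [0.4869, 0.0351, 0.044]
eef_rot: [0.0, 0.993, 0.119, 0.0]
wrist_force: [-0.5, -0.3, 0.9]
opening: 0.506
grasp_force: 61.1
```

Down with no resistance. Release and rise.

send_rows:
  dr:
    - [0,0,0]
    - [0,0,0]
    - [0,0,0]
    - [0,0,0]
    - [0,0,0]
    - [0,0,0]
    - [0,0,0]
    - [0,0,0]
  xyz:
    - [0,0,0]
    - [0,0,0]
    - [0,0,0]
    - [0,0,0]
    - [0,0,-2.5]
    - [0,0,-5]
    - [0,0,-8]
    - [0,0,-8]
  jaw: [80,80,80,80,80,80,80,80]

```text
time_s: 18.65
eef_pos: [0.4888, 0.0349, 0.1264]
eef_rot: [0.001, 0.993, 0.119, 0.003]
wrist_force: [0.3, -0.8, 0.5]
opening: 0.8
grasp_force: 0.0
```

```bash
python3 nr.py w12|head -5; python3 - <<'E'
from fit import *
c=ld("w12"); im=cv2.imread("pics/w12_full.png"); V=im.max(2)
for zb in(.021,.024,.028,.034):
    p=proj(c,[[.4868,.0345,zb+.006]])[0].astype(int)
    b=np.zeros(V.shape,bool); b[p[1]-32:p[1]+32,p[0]-30:p[0]+30]=True
    mask=((V<30)&b).astype(float); ig=~b
    x,f,n=fit(c,mask,ig,(.4868,.0345),.023,zb,zb+.012,.017); print(zb,p,x,f,n)
tool([.4006,.2265,.13])
E
```

```text
pos [0.4888 0.0349 0.1264] shift cm [-0.2253 -0.0509  4.6343] tool-y yaw deg -76.3732126672319 zaxis [ 0.0052 -0.0009 -1.    ] q6 1.1613947039376464
dr z deg options [(np.float64(0.0), np.float64(0.0))]
[0.4876 0.035  0.1248] 18.7
hole [(array([283.0896, 184.9701]), np.int32(67)), (array([337.209 , 184.8955]), np.int32(67))] [[21.2, -21.4, 103.9], [21.2, 22.5, 103.9]] ctr [ -0.7958   0.5414 103.8779]
screw [(array([253.2043, 156.2903]), np.int32(93)), (array([366.954 , 156.2989]), np.int32(87))] [[44.3, -44.6, 105.9], [44.1, 45.7, 106.0]] ctr [ -0.9119   0.5439 105.9284]
0.021 [309 213] [0.4871 0.0343] 527.3450980392157 1441.0
0.024 [309 214] [0.4879 0.0343] 575.2117647058824 1432.0
0.028 [309 216] [0.4895 0.0343] 623.4823529411765 1407.0
0.034 [309 219] [0.4916 0.0344] 665.7019607843138 1317.0
pos [0.4876 0.035  0.1248] shift cm [ -3.9442 -20.6557  -0.545 ] tool-y yaw deg -76.37535217069735 zaxis [ 0.0024 -0.0004 -1.    ] q6 1.161367221443196
```

send_rows:
  dr:
    - [0,0,0]
    - [0,0,0]
    - [0,0,0]
    - [0,0,0]
    - [0,0,0]
    - [0,0,0]
    - [0,0,0]
    - [0,0,0]
  xyz:
    - [-1,-5,0]
    - [-2,-10,0]
    - [-3,-15,0]
    - [-4,-20.6,0]
    - [-4,-20.6,2]
    - [-4,-20.6,3]
    - [-4,-20.6,3]
    - [-4,-20.6,3]
  jaw: [80,80,80,80,80,80,80,80]

```text
time_s: 19.7
eef_pos: [0.4, 0.2253, 0.0941]
eef_rot: [0.0, 0.993, 0.118, -0.0]
wrist_force: [-0.5, 0.1, -0.0]
opening: 0.799
grasp_force: 0.0
```

```bash
cat > cp.py <<'E'
from fit import *
import sys
nm=sys.argv[1]; snap("wrist",nm); c=ld(nm); im=cv2.imread(f"pics/{nm}_full.png"); hsv=cv2.cvtColor(im,cv2.COLOR_BGR2HSV)
o=ctrl.get_obs();q=o["eef_rot"];r=R.from_quat([q[1],q[2],q[3],q[0]]);e=o["eef_pos"]; print(e)
p=proj(c,[[.4012,.2266,.011]])[0].astype(int); s=48
b=np.zeros(hsv.shape[:2],bool); b[p[1]-s:p[1]+s,p[0]-s:p[0]+s]=True
m=(hsv[...,1]<45)&(hsv[...,2]>70)&b
n,l,st,ce=cv2.connectedComponentsWithStats(m.astype(np.uint8)); i=1+np.argmax(st[1:,4]); print(p,ce[i],st[i])
mask=(l==i).astype(float)
for z in(-.003,0,.003):
    x,f,nn=fit(c,mask,~b,(.4012,.2266),.022,z,z+.0215); print(z,x,f,nn,"tool mm",r.inv().apply(np.r_[x,.024]-e)*1000)
E
python3 cp.py w13
```

```text
[0.4002 0.2254 0.0943]
[308 216] [307.8261 216.5463] [ 279  186   59   61 2806]
-0.003 [0.3991 0.227 ] 298.678431372549 2806.0 tool mm [-0.7275 -1.7757 70.3455]
0 [0.3998 0.227 ] 385.45882352941175 2806.0 tool mm [-0.062  -1.6424 70.3459]
0.003 [0.4005 0.2272] 476.17647058823525 2806.0 tool mm [ 0.6488 -1.6828 70.3464]
```

send_rows:
  dr:
    - [0,0,0]
    - [0,0,0]
    - [0,0,0]
    - [0,0,0]
    - [0,0,0]
    - [0,0,0]
    - [0,0,0]
    - [0,0,0]
  xyz:
    - [-0.03,-0.25,2.5]
    - [-0.03,-0.25,5]
    - [-0.03,-0.25,7]
    - [-0.03,-0.25,7]
    - [-0.03,-0.25,7]
    - [-0.03,-0.25,7]
    - [-0.03,-0.25,7]
    - [-0.03,-0.25,7]
  jaw: [80,80,80,30,30,30,30,30]

```text
time_s: 20.75
eef_pos: [0.3992, 0.2284, 0.0246]
eef_rot: [-0.0, 0.993, 0.119, 0.001]
wrist_force: [-0.8, -1.0, 3.8]
opening: 0.491
grasp_force: 61.1
```

send_rows:
  dr:
    - [0,0,0]
    - [0,0,0]
    - [0,0,0]
    - [0,0,0]
    - [0,0,0]
    - [0,0,0]
    - [0,0,0]
    - [0,0,0]
  xyz:
    - [0,0,-4]
    - [0.5,2,-8]
    - [1.5,7.5,-9]
    - [2.5,13,-9]
    - [3.5,18.5,-9]
    - [3.97,20.9,-8]
    - [3.97,20.9,-6.7]
    - [3.97,20.9,-6.7]
  jaw: [30,30,30,30,30,30,30,30]

```text
time_s: 21.75
eef_pos: [0.4846, 0.0354, 0.0895]
eef_rot: [-0.001, 0.993, 0.119, -0.002]
wrist_force: [0.1, 0.1, -0.4]
opening: 0.491
grasp_force: 61.0
```

```bash
python3 n.py w14; python3 - <<'E'
from fit import *
c=ld("w14"); im=cv2.imread("pics/w14_full.png"); hsv=cv2.cvtColor(im,cv2.COLOR_BGR2HSV)
o=ctrl.get_obs();q=o["eef_rot"];r=R.from_quat([q[1],q[2],q[3],q[0]]);e=o["eef_pos"]; print(e,o["wrist_force"],o["opening"])
for dz in(-.003,0,.003):
    z=e[2]-.0244+dz; p=proj(c,[[*e[:2],e[2]-.014]])[0].astype(int)
    b=np.zeros(hsv.shape[:2],bool); b[p[1]-70:p[1]-8,p[0]-22:p[0]+22]=True
    m=((hsv[...,1]<45)&(hsv[...,2]>110)&b).astype(float)
    x,f,nn=fit(c,m,~b,e[:2],.022,z,z+.0215); print(dz,x,f,nn,"tool mm",r.inv().apply(np.r_[x,z]-e)*1000)
E
```

```text
pos [0.4846 0.0354 0.0895] shift cm [0.1916 0.1081 0.9464] tool-y yaw deg -76.37462899339822 zaxis [-0.0037  0.001  -1.    ] q6 1.160609970943665
dr z deg options [(np.float64(0.0), np.float64(0.0))]
[0.4851 0.0356 0.0901] 21.8
hole [(array([280.6875, 192.8438]), np.int32(96)), (array([344.9053, 193.1263]), np.int32(95))] [[24.1, -20.0, 69.1], [23.8, 24.1, 69.0]] ctr [ 1.9304  2.0432 69.0571]
screw [(array([245.1654, 159.2677]), np.int32(127)), (array([380.4032, 159.2903]), np.int32(124))] [[47.0, -43.2, 71.1], [46.8, 47.2, 70.9]] ctr [ 1.8105  2.027  71.0043]
[0.4851 0.0356 0.0901] [-0.07   -0.1156 -0.9405] 0.49079252758471476
-0.003 [0.4578 0.0492] 216.60392156862744 218.0 tool mm [-23.2337 -19.6514  27.4792]
0 [0.4476 0.0487] 218.0 218.0 tool mm [-33.279  -21.5846  24.5049]
0.003 [0.4601 0.0444] 218.0 218.0 tool mm [-22.1742 -14.383   21.4699]
```

send_rows:
  dr:
    - [0,0,0]
    - [0,0,0]
    - [0,0,0]
    - [0,0,0]
    - [0,0,0]
    - [0,0,0]
    - [0,0,0]
    - [0,0,0]
  xyz:
    - [0.1,0.1,0]
    - [0.1,0.1,0]
    - [0.1,0.1,0]
    - [0.1,0.1,0]
    - [0.1,0.1,0]
    - [0.1,0.1,0]
    - [0.1,0.1,0]
    - [0.1,0.1,0]
  jaw: [30,30,30,30,30,30,30,30]

```text
time_s: 22.8
eef_pos: [0.4876, 0.0338, 0.091]
eef_rot: [0.0, 0.993, 0.119, -0.0]
wrist_force: [-0.9, 0.8, -1.0]
opening: 0.488
grasp_force: 61.0
```

```bash
python3 n.py w15; cat > cf.py <<'E'
from fit import *
import sys
nm=sys.argv[1]; c=ld(nm); im=cv2.imread(f"pics/{nm}_full.png"); hsv=cv2.cvtColor(im,cv2.COLOR_BGR2HSV)
o=ctrl.get_obs();q=o["eef_rot"];r=R.from_quat([q[1],q[2],q[3],q[0]]);e=o["eef_pos"]
p=proj(c,[[*e[:2],e[2]-.014]])[0].astype(int); print(p,"V",hsv[p[1]-70:p[1]+10:4,p[0],2],hsv[p[1]-70:p[1]+10:4,p[0],1])
for dz in(-.003,0,.003):
    z=e[2]-.0244+dz
    b=np.zeros(hsv.shape[:2],bool); b[p[1]-70:p[1]-12,p[0]-22:p[0]+22]=True
    m=((hsv[...,1]<60)&(hsv[...,2]>float(sys.argv[2]))&b).astype(float)
    x,f,nn=fit(c,m,~b,e[:2],.022,z,z+.0215); print(dz,x,f,nn,"tool mm",r.inv().apply(np.r_[x,z]-e)*1000)
E
python3 cf.py w15 75
```

```text
pos [0.4876 0.0338 0.091 ] shift cm [-0.0645 -0.1212  1.0976] tool-y yaw deg -76.37714541490271 zaxis [-0. -0. -1.] q6 1.1587963012861306
dr z deg options [(np.float64(0.0), np.float64(0.0))]
[0.4876 0.0338 0.091 ] 22.85
hole [(array([277.5376, 196.129 ]), np.int32(93)), (array([340.9677, 196.2043]), np.int32(93))] [[21.8, -22.6, 70.0], [21.6, 21.6, 70.0]] ctr [-0.2996 -0.5079 69.9682]
screw [(array([242.4472, 162.813 ]), np.int32(123)), (array([375.9174, 162.6777]), np.int32(121))] [[44.8, -45.7, 72.0], [44.8, 44.7, 72.0]] ctr [-0.2848 -0.5002 71.9676]
[309 266] V [ 17  15  14  33  53  48  91  91  91  92 108 111 109 109 106 110 109 109
 110 110] [ 30  17 109  15  24  27  45  39  34  39  40  37  40  42  38  39  40  42
  44  42]
-0.003 [0.4876 0.0331] 12.301960784313726 1437.0 tool mm [-0.1818  0.6301 27.4   ]
0 [0.4888 0.0333] 12.701960784313725 1437.0 tool mm [ 1.0636  0.707  24.4   ]
0.003 [0.49   0.0336] 12.788235294117648 1437.0 tool mm [ 2.294   0.7263 21.3999]
```

send_rows:
  dr:
    - [0,0,0]
    - [0,0,0]
    - [0,0,0]
    - [0,0,0]
    - [0,0,0]
    - [0,0,0]
    - [0,0,0]
    - [0,0,0]
  xyz:
    - [-0.11,-0.12,0]
    - [-0.11,-0.12,0]
    - [-0.11,-0.12,0.4]
    - [-0.11,-0.12,0.8]
    - [-0.11,-0.12,1]
    - [-0.11,-0.12,1]
    - [-0.11,-0.12,1]
    - [-0.11,-0.12,1]
  jaw: [30,30,30,30,30,30,30,30]

```text
time_s: 23.85
eef_pos: [0.4864, 0.0347, 0.0811]
eef_rot: [0.0, 0.993, 0.119, 0.0]
wrist_force: [0.1, -0.7, -0.9]
opening: 0.487
grasp_force: 61.0
```

```bash
python3 n.py w16; python3 cf.py w16 75
```

```text
pos [0.4864 0.0347 0.0811] shift cm [ 0.0327 -0.0012  0.1125] tool-y yaw deg -76.37370723652965 zaxis [ 0.0003 -0.     -1.    ] q6 1.1602185273021175
dr z deg options [(np.float64(0.0), np.float64(0.0))]
[0.4864 0.0347 0.0811] 23.9
hole [(array([277.7333, 199.181 ]), np.int32(105)), (array([344.3143, 199.3714]), np.int32(105))] [[22.8, -21.3, 60.1], [22.6, 22.8, 60.1]] ctr [ 0.7379  0.727  60.1245]
screw [(array([240.8382, 164.3235]), np.int32(136)), (array([381.0526, 164.2857]), np.int32(133))] [[45.9, -44.4, 62.1], [45.8, 45.8, 62.1]] ctr [ 0.7081  0.6992 62.1304]
[309 266] V [ 54  15  16  17  34  52  91  92  93  92 111 110 110 110 105 110 110 110
 109 108] [19 51 32 45 23 20 36 42 38 36 41 37 39 37 36 39 39 37 40 38]
-0.003 [0.4864 0.034 ] 12.2 1438.0 tool mm [-0.1586  0.6619 27.4   ]
0 [0.4876 0.0342] 12.874509803921569 1438.0 tool mm [ 1.0868  0.7325 24.4004]
0.003 [0.4889 0.0343] 13.305882352941175 1438.0 tool mm [ 2.3166  0.9562 21.4007]
```

send_rows:
  dr:
    - [0,0,0]
    - [0,0,0]
    - [0,0,0]
    - [0,0,0]
    - [0,0,0]
    - [0,0,0]
    - [0,0,0]
    - [0,0,0]
  xyz:
    - [-0.02,0,0.3]
    - [-0.02,0,0.6]
    - [-0.02,0,0.9]
    - [-0.02,0,1.2]
    - [-0.02,0,1.4]
    - [-0.02,0,1.5]
    - [-0.02,0,1.5]
    - [-0.02,0,1.5]
  jaw: [30,30,30,30,30,30,30,30]

```text
time_s: 24.9
eef_pos: [0.486, 0.0347, 0.066]
eef_rot: [-0.0, 0.993, 0.119, -0.0]
wrist_force: [-0.8, -0.5, -0.6]
opening: 0.487
grasp_force: 61.1
```

send_rows:
  dr:
    - [0,0,0]
    - [0,0,0]
    - [0,0,0]
    - [0,0,0]
    - [0,0,0]
    - [0,0,0]
    - [0,0,0]
    - [0,0,0]
  xyz:
    - [0,0,0.08]
    - [0,0,0.16]
    - [0,0,0.24]
    - [0,0,0.32]
    - [0,0,0.4]
    - [0,0,0.4]
    - [0,0,0.4]
    - [0,0,0.4]
  jaw: [30,30,30,30,30,30,30,30]

```text
time_s: 25.9
eef_pos: [0.4868, 0.0346, 0.0632]
eef_rot: [0.0, 0.993, 0.119, 0.001]
wrist_force: [-4.9, 0.2, 11.8]
opening: 0.49
grasp_force: 62.3
```

send_rows:
  dr:
    - [0,0,0]
    - [0,0,0]
    - [0,0,0]
    - [0,0,0]
    - [0,0,0]
    - [0,0,0]
    - [0,0,0]
    - [0,0,0]
  xyz:
    - [-0.03,0,0.1]
    - [-0.03,0,0.2]
    - [-0.03,0,0.3]
    - [-0.03,0,0.4]
    - [-0.03,0,0.5]
    - [-0.03,0,0.6]
    - [-0.03,0,0.6]
    - [-0.03,0,0.6]
  jaw: [30,30,30,30,30,30,30,30]

```text
time_s: 26.9
eef_pos: [0.4858, 0.0346, 0.0575]
eef_rot: [-0.0, 0.993, 0.119, -0.0]
wrist_force: [-9.1, -0.1, 20.7]
opening: 0.488
grasp_force: 63.7
```

send_rows:
  dr:
    - [0,0,0]
    - [0,0,0]
    - [0,0,0]
    - [0,0,0]
    - [0,0,0]
    - [0,0,0]
    - [0,0,0]
    - [0,0,0]
  xyz:
    - [-0.05,0,0.05]
    - [-0.05,0,0.08]
    - [-0.05,0,0.08]
    - [-0.05,0,0.08]
    - [-0.05,0,0.08]
    - [-0.05,0,0.08]
    - [-0.05,0,0.08]
    - [-0.05,0,0.08]
  jaw: [30,30,30,30,30,30,30,30]

```text
time_s: 27.9
eef_pos: [0.4858, 0.0346, 0.0575]
eef_rot: [-0.0, 0.993, 0.119, 0.0]
wrist_force: [-10.8, 1.3, 26.1]
opening: 0.486
grasp_force: 64.3
```

```bash
python3 n.py w17; python3 cf.py w17 75
```

```text
pos [0.4858 0.0346 0.0575] shift cm [ 0.0934  0.0058 -2.2525] tool-y yaw deg -76.3571152366225 zaxis [ 0.0002  0.0001 -1.    ] q6 1.1594046394792648
dr z deg options [(np.float64(0.0), np.float64(0.01))]
[0.4858 0.0346 0.0575] 27.95
hole [(array([273.6641, 212.8359]), np.int32(128)), (array([348.8271, 213.0226]), np.int32(133))] [[22.3, -21.2, 36.5], [22.1, 22.9, 36.5]] ctr [ 0.2016  0.8602 36.4737]
screw [(array([231.2586, 171.8506]), np.int32(174)), (array([390.8208, 171.8786]), np.int32(173))] [[46.4, -44.5, 38.5], [46.3, 46.0, 38.5]] ctr [ 1.2709  0.7626 38.4769]
[309 266] V [ 49  55  55  53  12  12  91  96  94  94 112 115 115 114 107 113 113 114
 114 114] [57 28 19 19 64 64 45 40 38 41 41 40 40 38 38 38 38 40 38 40]
-0.003 [0.4854 0.0339] 20.929411764705883 1426.0 tool mm [-0.5008  0.5975 27.3999]
0 [0.4867 0.0341] 20.380392156862747 1426.0 tool mm [ 0.7686  0.7126 24.4001]
0.003 [0.4879 0.0344] 20.431372549019606 1426.0 tool mm [ 2.0058  0.75   21.4003]
```

The cap stopped hard at z = 0.0575 under 20–26 N for over a second, which puts it about 24 mm above the base, so it is home. Now lift.

send_rows:
  dr:
    - [0,0,0]
    - [0,0,0]
    - [0,0,0]
    - [0,0,0]
    - [0,0,0]
    - [0,0,0]
    - [0,0,0]
    - [0,0,0]
  xyz:
    - [0,0,0]
    - [0,0,0]
    - [0,0,0]
    - [0.04,0,-0.3]
    - [0.06,0,-0.6]
    - [0.06,0,-1]
    - [0.06,0,-1.5]
    - [0.06,0,-2]
  jaw: [30,30,30,30,30,30,30,30]

```text
time_s: 28.95
eef_pos: [0.4858, 0.0346, 0.0754]
eef_rot: [-0.0, 0.993, 0.119, -0.0]
wrist_force: [0.1, 0.3, -1.5]
opening: 0.491
grasp_force: 61.5
```

send_rows:
  dr:
    - [0,0,0]
    - [0,0,0]
    - [0,0,0]
    - [0,0,0]
    - [0,0,0]
    - [0,0,0]
    - [0,0,0]
    - [0,0,0]
  xyz:
    - [0,0,-1.5]
    - [0,0,-3]
    - [0,0,-4.5]
    - [0,0,-6]
    - [0,0,-7.5]
    - [0,0,-8]
    - [0,0,-8]
    - [0,0,-8]
  jaw: [30,30,30,30,30,30,30,30]

```text
time_s: 29.95
eef_pos: [0.4854, 0.0347, 0.1546]
eef_rot: [-0.0, 0.993, 0.119, -0.001]
wrist_force: [-0.0, 0.5, -2.5]
opening: 0.491
grasp_force: 61.5
```

```bash
python3 - <<'E'
from h import *
snap("wrist","w18"); c=ld("w18"); im=cv2.imread("pics/w18_full.png"); V=im.max(2)
o=ctrl.get_obs();q=o["eef_rot"];r=R.from_quat([q[1],q[2],q[3],q[0]]);e=o["eef_pos"];print(e,o["wrist_force"],o["opening"],o["grasp_force"])
P=[]
zt=e[2]-.0244-.012   # flange top if home
for a in(-22,22):
    X=r.apply(np.array([22.3,a+.8,0])/1000)+e; X[2]=zt; x,y=np.round(proj(c,X)[0]).astype(int)
    n,l,s,ce=cv2.connectedComponentsWithStats((V[y-12:y+13,x-12:x+13]<30).astype(np.uint8)); i=1+np.argmax(s[1:,4]); p=ce[i]+[x-12,y-12]; print((x,y),p,s[i,4])
    P.append([r.inv().apply(onz(c,p,zt+d)-e)*1000 for d in(-.003,0,.003)])
P=np.array(P)
for k in range(3): print(P[:,k].mean(0),P[1,k]-P[0,k])
E
```

```text
[0.4854 0.0347 0.1545] [-0.0401 -0.5708 -1.6346] 0.4899288645862119 61.47735910490155
(np.int64(274), np.int64(213)) [274.0462 212.4308] 130
(np.int64(349), np.int64(213)) [348.2857 212.4211] 133
[21.3867  0.8163 39.3737] [-0.0371 44.3661 -0.0242]
[22.5439  0.8173 36.3723] [-0.0365 43.5519 -0.0238]
[23.7012  0.8182 33.3709] [-0.0358 42.7377 -0.0233]
```

The base hangs from the cap as it should: the holes are where I predicted and level, and the base is about 0.12 m up. I settle for a second and hand in.

send_rows:
  dr:
    - [0,0,0]
    - [0,0,0]
    - [0,0,0]
    - [0,0,0]
    - [0,0,0]
    - [0,0,0]
    - [0,0,0]
    - [0,0,0]
  xyz:
    - [0,0,0]
    - [0,0,0]
    - [0,0,0]
    - [0,0,0]
    - [0,0,0]
    - [0,0,0]
    - [0,0,0]
    - [0,0,0]
  jaw: [30,30,30,30,30,30,30,30]

```text
time_s: 31.0
eef_pos: [0.4859, 0.0346, 0.1552]
eef_rot: [0.0, 0.993, 0.119, 0.0]
wrist_force: [0.3, 0.1, -2.2]
opening: 0.488
grasp_force: 61.5
```

```bash
python3 -c "
from bench import ctrl
print(ctrl.hand_in())"
```

```text
the job is handed in; nothing more can be done
None
```

The foot is assembled and held upright by the cap, its base about 0.12 m above the bench; I handed the job in at 31 s, and no verdict was returned.

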